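# Slide the sample rack home in the analyser's loading dock

## Task

With the fingertips, push the rack that holds the sample tubes along the counter into the corner of the loading dock, until one long side lies flat against the dock's housing and its end is right up against the back stop; slide it, never lift or tip it. Once it is fully home, and not before, press the start button on top of the housing right down, then draw the hand clear. Leave the empty rack and everything else on the counter where it is.

Things in the scene. Friction and masses are not known exactly. Their poses are not given: they have to be found in the camera images.
- rack: White tube rack to move, loose, 126 (its x) x 64 (y) x 50 mm high, flat upright sides, ten fixed dark-capped tubes up to 80 mm above the counter, 9 mm or more in from the sides. 0.26 to 0.49 kg; 1 to 4 N slide it. Origin: centre of underside. Starts 20 to 40 cm from the housing on its -y side, turned up to 25 degrees from dock x, centre 20 to 57 mm short of home in dock x. Symmetric.
- dock: Fixed L of two stops. Origin: their inner corner, at counter height; turned -6 to 9 degrees from world axes. Housing: grey block 45 mm high, filling y 0 to 70, x -145 to 20 mm; its side face is y = 0. Back stop: aluminium bar 30 mm high, filling x 0 to 20, y -85 to 0 mm; its face is x = 0. Open on the -y side and at the -x end (towards the robot).
- home (a point): Where the centre of the rack's underside belongs: x = -63, y = -32 mm in the dock frame, rack long axis along dock x. A thin flush grey patch 126 x 64 mm marks the footprint.
- start (a joint): Travel of the start button on the dock housing, m: 0 up, 0.006 fully down. A spring returns it; fully down takes 5 N.
- start_top (a point): Centre of the top of the start button: a round upright button 28 mm across on the housing's top, in dock frame at x = -55, y = 35 mm; it is pressed straight down.
- empty_rack: Bystander: a rack of the same size with empty holes and no tubes, 126 x 64 x 50 mm, loose, on the robot's right beyond the tube rack. Origin: centre of its underside, long side along its x.
- jar: Bystander: white specimen jar, 54 mm across, 75 mm high, beyond the work. Origin: centre of its underside.
- bottle: Bystander: amber bottle, 60 mm across, 115 mm high, beyond the work. Origin: centre of its underside.
- slide_box: Bystander: flat grey slide box with white lid, 77 x 97 x 35 mm, beyond the work. Origin: centre of its underside.
- mouse: Bystander: black computer mouse, 105 x 60 x 33 mm, left of the dock. Origin: centre of its underside.
- timer: Bystander: flat white timer, 62 x 62 x 18 mm, at the left nearer the robot. Origin: centre of its underside.
- petri_dish: Bystander: clear petri dish, 90 mm across, 14 mm high, at the right, nearer the robot than the empty rack. Origin: centre of its underside.
There are look-alikes about, which are no part of the job. What is shaped like the dock but blue or yellow is not meant.

How it is judged:
By the outcome, as a careful person would: the job done as asked, in the order asked, and still so for the second after the job is handed in, with the robot touching nothing.
It also fails if it takes over 64 s, if anything falls off the work surface, if the arm or the gripper's body presses on something with over 40 N, if the wrist force passes 120 N, or if a joint passes its speed limit or range.

## Robot

A 6-joint arm with a two-finger parallel gripper is mounted at the origin on the work surface. World frame = base frame: x ahead of the robot, y to its left, z up, the work surface at z = 0. Lengths are in m, angles in degrees, forces in N, time in s.
With the tool pointing down it reaches from about 0.4 to 0.825 m from the base axis. Payload 7 kg.
Tool frame: the origin (TCP) lies at the centre of the arm's flange, where the gripper is bolted on; the fingertips stand 178 mm ahead of it and the grasp point (between the pads) lies 159 mm ahead of it (r.tips_ahead is the z of the fingertips in the tool frame, in m); z points along the fingers, y is the line along which they close (so a half turn about z gives the same grasp; the last joint's range is limited). The gripper opens to 88 mm and grips with 3 to 60 N. Pads are 19 mm wide; open, the fingers measure 130 mm over their backs; the gripper's body (78 mm by 193 mm) begins 47 mm behind the grasp point.
Start: joints at [16.507, 20.546, 0.682, 0, -70.136, -16.507], TCP at [0.675, -0, 0.405] pointing down, gripper open.
Joint ranges: [-176.03, 176.03], [-82.01, 121.73], [-58.28, 71.71], [-173.87, 95.51], [-174.79, -0.11], [-173.66, 173.66]. Speed limits (degrees/s): [136.94, 136.94, 172.46, 180, 180, 180].

## Interface

Orientations are given as [roll, pitch, yaw] about the fixed x, y, z axes, in that order (R = Rz(yaw) Ry(pitch) Rx(roll)).
In Python, from plant import r gives the robot as it stands. The module is installed in compiled form; this text tells all that it offers.
- The arm moves only by the shell command python3 -m pendant 'ROWS' [FORCE]. ROWS is JSON, a list that holds one entry, the list of rows, each a list of 7 numbers: the shift along the tool's x, y, z in m, then the turn, a rotation vector about the tool's x, y, z in degrees, then the gripper command: -1 is shut, 1 is fully open, values between are in proportion. A call has 1 to 5 rows; each row is the pose to reach, as a shift and turn from the pose commanded when the call began, along the tool's axes at that moment; what a row does not reach only later rows make up. A row lasts 1/10 s, in which the tool goes at most 50 mm and 8.59 degrees, less where a joint would pass 70% of its speed; a pose out of reach is approached as far as the arm can. A call with a gripper value outside its range is refused whole. The fingers move at their own pace and stop on an object; FORCE is the grip in N (left out, the last holds). Time passes only in rows, so rows that repeat a pose let the fingers close. It gives the time, the measured TCP pose, the force, the opening and the grip force at its end, in the units of the state.
- r.get_state(): the state, without advancing time (a new reading comes with each control period).
- r.capture(name): name is "scene" or "side" or "wrist"; returns the picture (400x640x3 uint8, red, green, blue); there is no depth.
- r.camera_params(name): a dict with "fx", "fy", "cx", "cy" (pixels), "dist_coeffs" ([k1, k2, p1, p2, k3] as OpenCV has them; the pictures are not rectified), "R" (3x3) and "t" (3): a world point X has camera coordinates R X + t. Camera axes: x right, y down, z forward; pixel columns grow to the right and rows downward; lengths in m; the calibration is good to about 2 mm. A picture is of the moment at which its call begins: read the wrist's pose just before it. camera_params takes no time and is no camera call; for the wrist camera it gives the pose at the moment of the call.
- r.close_job(): hands the job in; it is judged then, once.
The state is a dict: "time_s": time; "joints": joint angles; "qd": joint speeds; "joint_torque": joint torques, N m; "tcp_pos": TCP position; "eef_rot": TCP orientation; "contact_force": force on the tool from outside, world axes, zero at the start; "moment": the same for the moment, N m; "gripper_width": finger opening in m; "gripper_force": force on a finger pad.
Only numpy, scipy, OpenCV 4.12 (cv2) and the standard library are available. Lean on these libraries where they do the work, as an engineer would, in place of code of your own. Each camera call takes 0.05 s, during which the arm holds its last target. There are 200 camera calls.

## Working session

There is one attempt and no reset: what is moved stays moved. The work goes in short steps, Python scripts to look and compute and a shell command to move; the robot and the scene stay as the last step left them, time stands still between calls to the robot, and variables do not carry over. Pictures are saved under pics/ and viewed, at most 11 in all, crops included, and the job is handed in when it is done.

```bash
mkdir -p pics
python3 - <<'E'
from plant import r
import cv2,numpy as np
s=r.get_state();print({k:np.round(v,3).tolist() for k,v in s.items()}, r.tips_ahead)
for n in("scene","side"):
    im=r.capture(n);cv2.imwrite(f"pics/{n}0.png",im[...,::-1])
    p=r.camera_params(n);print(n,{k:np.round(v,3).tolist() for k,v in p.items()})
E
```

```text
{'time_s': 0.0, 'joints': [16.508, 20.592, 0.634, -0.021, -70.138, -16.507], 'qd': [0.061, 0.021, -0.013, -0.001, -0.077, -0.064], 'joint_torque': [-0.001, -58.273, 29.306, 6.997, 0.007, -0.0], 'tcp_pos': [0.675, 0.0, 0.404], 'eef_rot': [179.903, -0.008, -90.006], 'contact_force': [-0.283, -0.311, -0.989], 'moment': [-0.005, -0.032, -0.02], 'gripper_force': 0.0, 'gripper_width': 0.088} 0.1781
scene {'fx': 423.084, 'fy': 423.084, 'cx': 326.269, 'cy': 194.161, 'dist_coeffs': [-0.019, 0.0, 0.0, 0.0, 0.0], 'R': [[-0.112, 0.994, 0.004], [0.698, 0.081, -0.711], [-0.707, -0.077, -0.703]], 't': [0.057, -0.35, 1.572]}
side {'fx': 423.216, 'fy': 423.216, 'cx': 315.567, 'cy': 188.972, 'dist_coeffs': [-0.052, 0.0, 0.0, 0.0, 0.0], 'R': [[-0.956, -0.292, 0.023], [-0.189, 0.557, -0.809], [0.223, -0.778, -0.588]], 't': [0.551, 0.171, 1.188]}
```

View pics/scene0.png

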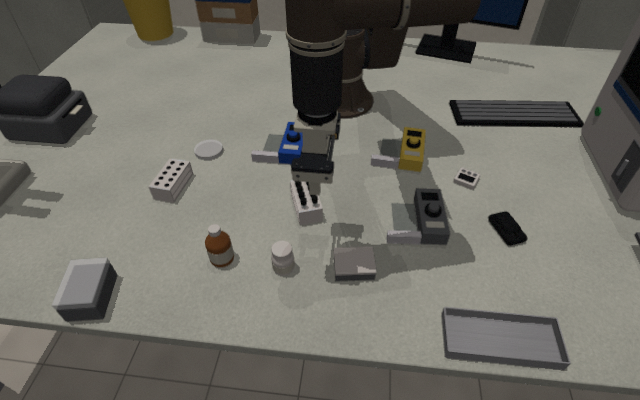

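View pics/side0.png

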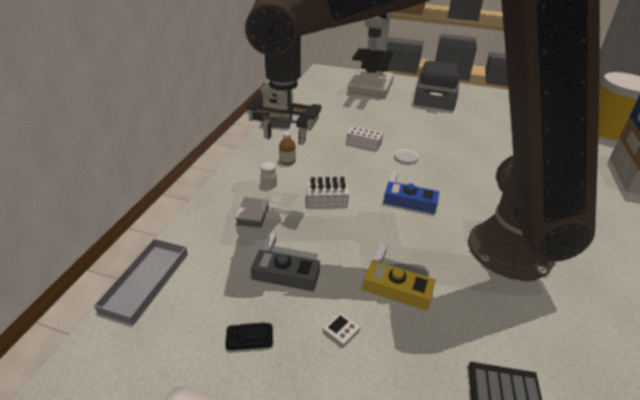

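The scene view shows three dock-shaped units: grey at (430,215), yellow at (413,148) and blue at (292,142). In the side view they are at (285,268), (400,282) and (412,196). The grey one is meant, because the text rules out blue and yellow. There are two white racks: the one with dark-capped tubes at scene (307,203), side (327,192), and the empty one with holes at scene (172,180). The first fits. I'll confirm both in one enlarged crop.

```bash
cat > h.py <<'E'
from plant import r
import cv2,numpy as np
def ray(p,uv):
    K=np.array([[p["fx"],0,p["cx"]],[0,p["fy"],p["cy"]],[0,0,1]])
    x=cv2.undistortPoints(np.array(uv,float).reshape(-1,1,2),K,np.array(p["dist_coeffs"]))[:,0]
    R=np.array(p["R"]);t=np.array(p["t"])
    d=np.c_[x,np.ones(len(x))]@R
    return -R.T@t,d/np.linalg.norm(d,axis=1)[:,None]
def onz(p,uv,z):
    c,d=ray(p,uv);return c+d*((z-c[2])/d[:,2])[:,None]
def tri(p1,u1,p2,u2):
    c1,d1=ray(p1,u1);c2,d2=ray(p2,u2);out=[]
    for a,b in zip(d1,d2):
        s=np.linalg.lstsq(np.c_[a,-b],c2-c1,rcond=None)[0]
        A=c1+s[0]*a;B=c2+s[1]*b;out.append([*(A+B)/2,np.linalg.norm(A-B)])
    return np.array(out)
def px(p,X):
    K=np.array([[p["fx"],0,p["cx"]],[0,p["fy"],p["cy"]],[0,0,1]])
    return cv2.projectPoints(np.array(X,float).reshape(-1,3),cv2.Rodrigues(np.array(p["R"]))[0],np.array(p["t"]),K,np.array(p["dist_coeffs"]))[0][:,0]
E
python3 - <<'E'
from h import *
a=cv2.imread("pics/scene0.png")[170:250,285:455];b=cv2.imread("pics/side0.png")[170:290,240:360]
a=cv2.resize(a,None,fx=4,fy=4,interpolation=cv2.INTER_CUBIC)[:, :680];cv2.imwrite("pics/cropA.png",a)
b=cv2.resize(b,None,fx=5,fy=5,interpolation=cv2.INTER_CUBIC)
w=r.camera_params("wrist");im=r.capture("wrist");cv2.imwrite("pics/wrist0.png",im[...,::-1])
np.save("w0.npy",w,allow_pickle=True);print({k:np.round(v,3).tolist() for k,v in w.items()})
cv2.imwrite("pics/cropB.png",b)
E
```

```text
{'fx': 313.876, 'fy': 313.876, 'cx': 317.311, 'cy': 200.409, 'dist_coeffs': [-0.059, 0.0, 0.0, 0.0, 0.0], 'R': [[-1.0, 0.002, 0.0], [0.002, 0.963, 0.268], [0.0, 0.268, -0.963]], 't': [0.674, -0.036, 0.389]}
```

View pics/cropA.png

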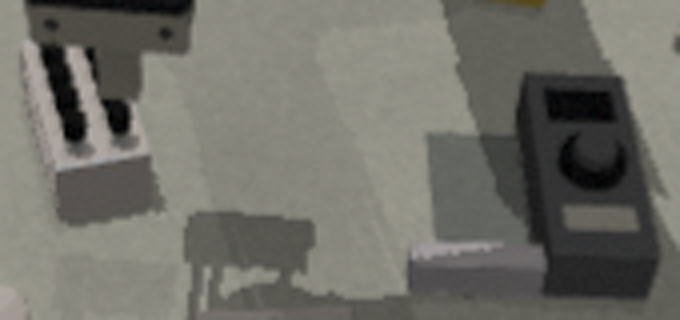

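View pics/cropB.png

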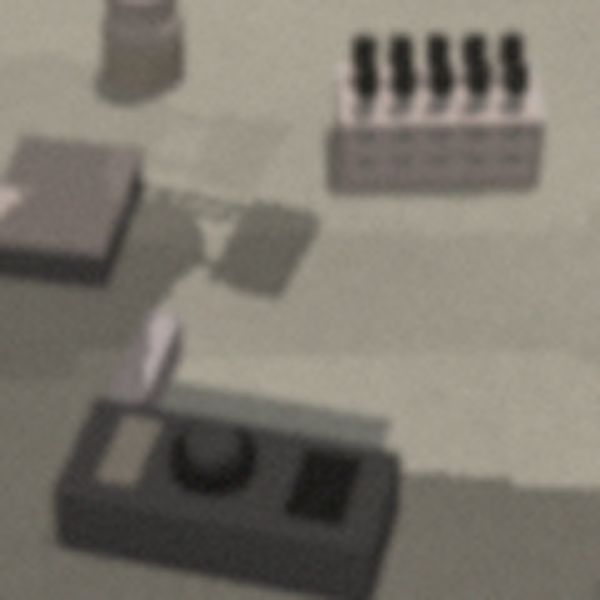

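View pics/wrist0.png

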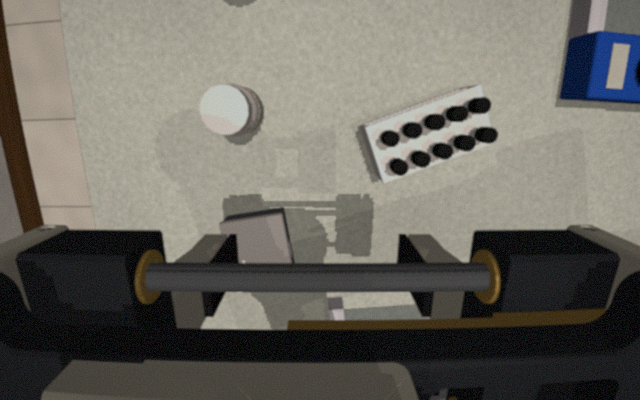

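The crops confirm it. The target rack carries ten dark caps (wrist view top corners near (481,86), (366,126), (384,181), (497,145)). The grey dock has its grey footprint patch on the -y side and an aluminium bar at the +x end. Now measuring.

Run:
```python
from h import *
S=r.camera_params("scene");D=r.camera_params("side");W=np.load("w0.npy",allow_pickle=True).item()
a=np.array([[527,77],[623,80],[656,258],[548,262],[595,150]])/4+[285,170]-.4
b=np.array([[398,455],[383,530],[58,490],[95,405],[212,448]])/5+[240,170]-.4
print("dock tri\n",tri(S,a,D,b).round(4))
A=onz(S,a,.045);B=onz(D,b,.045);print(A.round(4).tolist(),B.round(4).tolist())
# patch outer corners on counter: (-126,-64) and
print("patch(-126,-64):",onz(S,np.array([[428,135]])/4+[285,170]-.4,0).round(4))
# rack top by mask in wrist
im=cv2.imread("pics/wrist0.png");g=cv2.cvtColor(im,cv2.COLOR_BGR2HSV)
roi=np.zeros(im.shape[:2],np.uint8);roi[70:200,345:515]=1
m=((g[...,2]>150)&(g[...,1]<28)|(g[...,2]<60)).astype(np.uint8)*roi
m=cv2.morphologyEx(m,cv2.MORPH_CLOSE,np.ones((5,5)));m=cv2.morphologyEx(m,cv2.MORPH_OPEN,np.ones((5,5)))
c=max(cv2.findContours(m,0,2)[0],key=cv2.contourArea);bx=cv2.boxPoints(cv2.minAreaRect(c));print("wrist box",bx.tolist(),cv2.contourArea(c))
man=np.array([[481,86],[366,126],[384,181],[499,141]],float)
for q in(bx,man):
    P=onz(W,q,.05);print(P.round(4).tolist(),"c",P.mean(0).round(4),"len",np.linalg.norm(np.roll(P,-1,0)-P,axis=1).round(4))
# tri: rack top corners at +x end : scene (56,165),(150,152)/4 ; wrist (384,181)->? -x is right in wrist, +x left
print(tri(S,np.array([[150,152],[56,166]])/4+[285,170]-.4,W,np.array([[384,181],[366,126]])).round(4))
# side: lower-front top edge corners
print(tri(D,np.array([[335,122],[545,120]])/5+[240,170]-.4,W,np.array([[384,181],[499,141]])).round(4))
```

```text
dock tri
 [[4.922e-01 2.491e-01 4.130e-02 2.600e-03]
 [4.863e-01 3.108e-01 4.610e-02 1.430e-02]
 [6.474e-01 3.240e-01 3.980e-02 1.600e-03]
 [6.553e-01 2.576e-01 3.540e-02 2.000e-04]
 [5.768e-01 2.882e-01 5.870e-02 1.000e-03]]
[[0.4976, 0.2491, 0.045], [0.4929, 0.315, 0.045], [0.6527, 0.323, 0.045], [0.6636, 0.2557, 0.045], [0.5628, 0.2913, 0.045]] [[0.4907, 0.2512, 0.045], [0.4832, 0.3022, 0.045], [0.6446, 0.3276, 0.045], [0.6508, 0.2663, 0.045], [0.5822, 0.2762, 0.045]]
patch(-126,-64): [[0.5172 0.186  0.    ]]
wrist box [[344.99993896484375, 198.9999542236328], [344.99993896484375, 69.99998474121094], [513.9999389648438, 69.99998474121094], [513.9999389648438, 198.9999542236328]] 21573.0
[[0.6431, 0.0202, 0.05], [0.6457, -0.1137, 0.05], [0.4718, -0.1166, 0.05], [0.4509, 0.0206, 0.05]] c [ 0.5529 -0.0474  0.05  ] len [0.134  0.1739 0.1387 0.1922]
[[0.5052, -0.1, 0.05], [0.6228, -0.0586, 0.05], [0.6009, -0.0001, 0.05], [0.4783, -0.0441, 0.05]] c [ 0.5518 -0.0507  0.05  ] len [0.1247 0.0625 0.1303 0.062 ]
[[ 6.008e-01 -3.000e-04  4.800e-02  1.500e-03]
 [ 6.231e-01 -5.930e-02  5.060e-02  1.200e-03]]
[[ 6.035e-01  1.000e-04  5.260e-02  4.200e-03]
 [ 4.824e-01 -4.340e-02  5.310e-02  4.300e-03]]
```

```bash
python3 - <<'E'
from h import *
S=r.camera_params("scene");D=r.camera_params("side")
print("yellow bar tri",tri(S,[[372,159],[402,166]],D,[[386,246],[372,263]]).round(3))
print("yellow housing +x,-y corner z45",onz(S,[[402,164]],.045).round(3))
print("blue housing corner +x: ",onz(S,[[303,160],[280,158]],.045).round(3))
print("jar,bottle,empty",onz(S,[[283,268],[221,262],[172,175]],0).round(3))
E
python3 -m pendant '[[[0.03,0.03,0.03,0,0,-7,0.4],[0.06,0.06,0.06,0,0,-14,0.4],[0.104,0.104,0.105,0,0,-19.7,0.4],[0.104,0.104,0.105,0,0,-19.7,0.4],[0.104,0.104,0.105,0,0,-19.7,0.4]]]'
```

```text
yellow bar tri [[0.341 0.12  0.016 0.012]
 [0.368 0.209 0.024 0.02 ]]
yellow housing +x,-y corner z45 [[0.396 0.211 0.045]]
blue housing corner +x:  [[ 0.412 -0.081  0.045]
 [ 0.411 -0.15   0.045]]
jar,bottle,empty [[ 0.769 -0.077  0.   ]
 [ 0.769 -0.233  0.   ]
 [ 0.474 -0.472  0.   ]]
time_s: 0.65
tcp_pos: [0.5675, -0.1059, 0.2968]
eef_rot: [179.7, 0.1, -70.5]
contact_force: [0.8, 0.2, 0.4]
gripper_width: 0.0619
gripper_force: 0.0
```

```bash
python3 -m pendant '[[[0,0,0.04,0,0,0,0.4],[0,0,0.075,0,0,0,0.4],[0,0,0.097,0,0,0,0.4],[0,0,0.097,0,0,0,0.4]]]'
python3 - <<'E'
from h import *
w=r.camera_params("wrist");im=r.capture("wrist");cv2.imwrite("pics/wrist1.png",im[...,::-1]);im=r.capture("scene");cv2.imwrite("pics/scene1.png",im[...,::-1])
np.save("w1.npy",w,allow_pickle=True)
E
```

```text
time_s: 1.05
tcp_pos: [0.5703, -0.1038, 0.1999]
eef_rot: [179.7, 0.1, -70.3]
contact_force: [-0.7, 0.0, 0.2]
gripper_width: 0.0617
gripper_force: 0.0
```

View pics/wrist1.png

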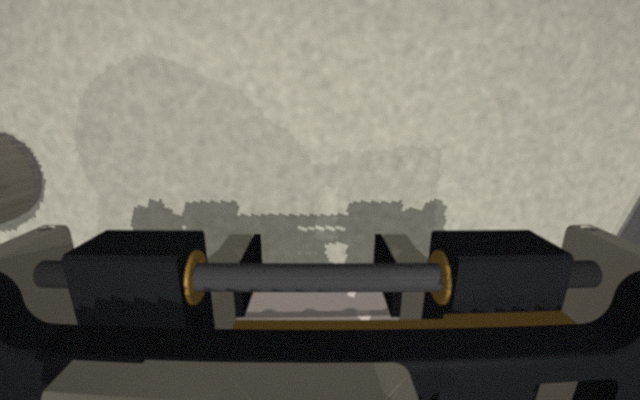

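The fingertips stand square behind the rack's -y long face (white strip level at about row 318) and nothing is touching. Starting the push.

```bash
python3 -m pendant '[[[-0.006,0,0,0,0,0,0.4],[-0.012,0,0,0,0,0,0.4],[-0.018,0,0,0,0,0,0.4],[-0.024,0,0,0,0,0,0.4],[-0.03,0,0,0,0,0,0.4]]]'
```

```text
time_s: 1.65
tcp_pos: [0.5609, -0.0752, 0.2034]
eef_rot: [-179.9, -0.0, -70.3]
contact_force: [1.9, -1.8, 1.4]
gripper_width: 0.0613
gripper_force: 1.1
```

```bash
python3 -m pendant '[[[-0.008,0,0,0,0,2,0.4],[-0.016,-0.001,0,0,0,4,0.4],[-0.024,-0.003,0,0,0,6,0.4],[-0.032,-0.005,0,0,0,8,0.4],[-0.04,-0.007,0,0,0,10,0.4]]]'
python3 -m pendant '[[[-0.008,0,0,0,0,1.5,0.4],[-0.016,0,0,0,0,3,0.4],[-0.024,-0.001,0,0,0,4.5,0.4],[-0.032,-0.002,0,0,0,6,0.4],[-0.04,-0.003,0,0,0,7,0.4]]]'
```

```text
time_s: 2.15
tcp_pos: [0.5534, -0.0352, 0.2026]
eef_rot: [179.9, -0.0, -80.4]
contact_force: [-0.3, -1.8, 1.5]
gripper_width: 0.0615
gripper_force: 1.0
time_s: 2.65
tcp_pos: [0.5496, 0.0046, 0.2026]
eef_rot: [179.9, -0.0, -87.4]
contact_force: [0.1, -2.3, 1.2]
gripper_width: 0.0611
gripper_force: 1.0
```

```bash
python3 -m pendant '[[[-0.01,0,0,0,0,0,0.4],[-0.02,0,0,0,0,0,0.4],[-0.03,0,0,0,0,0,0.4],[-0.04,0,0,0,0,0,0.4],[-0.05,0,0,0,0,0,0.4]]]'
python3 -m pendant '[[[-0.01,0,0,0,0,0,0.4],[-0.02,0,0,0,0,0,0.4],[-0.03,0,0,0,0,0,0.4],[-0.04,0,0,0,0,0,0.4],[-0.05,0,0,0,0,0,0.4]]]'
python3 -m pendant '[[[-0.008,0,0,0,0,0,0.4],[-0.016,0,0,0,0,0,0.4],[-0.022,0,0,0,0,0,0.4],[-0.026,0,0,0,0,0,0.4]]]'
python3 - <<'E'
from h import *
s=cv2.resize(r.capture("scene")[165:255,350:460,::-1],None,fx=4,fy=4,interpolation=2)
d=cv2.resize(r.capture("side")[190:300,240:350,::-1],None,fx=3.27,fy=3.27,interpolation=2)[:360]
cv2.imwrite("pics/c2.png",np.hstack([s,d[:, :359]]))
E
```

```text
time_s: 3.15
tcp_pos: [0.5477, 0.055, 0.2026]
eef_rot: [180.0, -0.0, -87.3]
contact_force: [-0.1, -1.4, -0.5]
gripper_width: 0.0613
gripper_force: 0.7
time_s: 3.65
tcp_pos: [0.5454, 0.1049, 0.2026]
eef_rot: [180.0, -0.0, -87.3]
contact_force: [0.3, -0.3, -0.5]
gripper_width: 0.0611
gripper_force: 0.6
time_s: 4.05
tcp_pos: [0.5442, 0.1306, 0.2026]
eef_rot: [180.0, 0.0, -87.3]
contact_force: [0.2, -2.2, -0.2]
gripper_width: 0.0614
gripper_force: 0.7
```

View pics/c2.png

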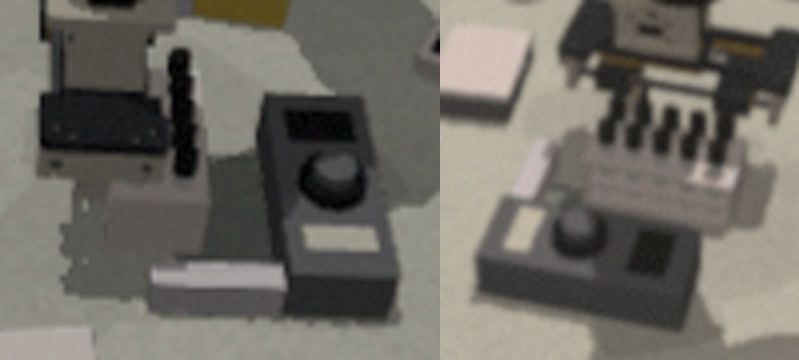

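```bash
python3 - <<'E'
from h import *
S=r.camera_params("scene")
P=onz(S,np.array([[262,97],[285,275],[365,97],[397,275]])/4+[350,165]-.4,.045);print(P.round(4).tolist())
for a,b in((0,1),(2,3)):
    d=P[b]-P[a];print(np.degrees(np.arctan2(d[1],d[0])),np.linalg.norm(d))
E
python3 -m pendant '[[[-0.008,0,0,0,0,0,0.4],[-0.016,0,0,0,0,0,0.4],[-0.024,0,0,0,0,0,0.4],[-0.032,0,0,0,0,0,0.4],[-0.037,0,0,0,0,0,0.4]]]'
python3 -m pendant '[[[-0.002,0,0,0,0,0,0.4],[-0.004,0,0,0,0,0,0.4],[-0.005,0,0,0,0,0,0.4]]]'
```

```text
[[0.498, 0.2457, 0.045], [0.6581, 0.2541, 0.045], [0.4897, 0.3167, 0.045], [0.6501, 0.3239, 0.045]]
3.026669846981787 0.16035357514834725
2.5658546907370763 0.16058489338647572
time_s: 4.65
tcp_pos: [0.5425, 0.1679, 0.2027]
eef_rot: [-180.0, 0.0, -87.3]
contact_force: [0.2, -1.5, -0.1]
gripper_width: 0.0616
gripper_force: 0.9
time_s: 4.95
tcp_pos: [0.5422, 0.172, 0.2027]
eef_rot: [180.0, -0.0, -87.3]
contact_force: [0.1, -2.3, 1.5]
gripper_width: 0.0617
gripper_force: 0.9
```

```bash
python3 -m pendant '[[[-0.0015,0,0,0,0,0,0.4],[-0.003,0,0,0,0,0,0.4],[-0.0045,0,0,0,0,0,0.4]]]'
python3 -m pendant '[[[-0.001,0,0,0,0,0,0.4],[-0.002,0,0,0,0,0,0.4],[-0.003,0,0,0,0,0,0.4]]]'
```

```text
time_s: 5.25
tcp_pos: [0.5422, 0.1755, 0.2028]
eef_rot: [180.0, -0.1, -87.3]
contact_force: [6.3, -15.3, 2.9]
gripper_width: 0.061
gripper_force: 7.6
time_s: 5.55
tcp_pos: [0.5423, 0.1763, 0.2029]
eef_rot: [179.9, -0.3, -87.3]
contact_force: [10.3, -26.8, 4.2]
gripper_width: 0.0611
gripper_force: 13.6
```

The rack is against the housing: the force rose to 27 N and the TCP stopped at y = 0.176, which fits the measured face. Now backing off, rising and turning a quarter turn for the end push.

```bash
python3 -m pendant '[[[0.02,0,0,0,0,0,0.4],[0.05,0,0,0,0,0,0],[0.05,0,-0.05,0,0,0,-1],[0.05,0,-0.1,0,0,0,-1],[0.05,0,-0.12,0,0,0,-1]]]'
python3 -m pendant '[[[0,0.02,0,0,0,8.5,-1],[0,0.04,0,0,0,17,-1],[0,0.06,0,0,0,25.5,-1],[0,0.08,0,0,0,34,-1],[0,0.08,0,0,0,42.5,-1]]]'
python3 -m pendant '[[[0,0,0,0,0,8.5,-1],[0,0,0,0,0,17,-1],[0,0,0,0,0,25.5,-1],[0,0,0,0,0,34,-1],[0,0,0,0,0,42.5,-1]]]'
python3 -m pendant '[[[0,0,0,0,0,5,-1],[0,0,0,0,0,5,-1]]]'
python3 - <<'E'
from h import *
s=cv2.resize(r.capture("scene")[165:255,350:460,::-1],None,fx=4,fy=4,interpolation=2)
d=cv2.resize(r.capture("side")[190:300,240:350,::-1],None,fx=3.27,fy=3.27,interpolation=2)[:360]
cv2.imwrite("pics/c3.png",np.hstack([s,d[:, :359]]));print(r.get_state()["joints"])
E
```

```text
time_s: 6.05
tcp_pos: [0.5455, 0.1299, 0.3276]
eef_rot: [-179.6, 0.2, -87.3]
contact_force: [0.2, 1.3, -0.1]
gripper_width: 0.0346
gripper_force: 0.0
time_s: 6.55
tcp_pos: [0.4624, 0.1254, 0.3229]
eef_rot: [180.0, 0.0, -130.1]
contact_force: [0.6, -0.4, -0.1]
gripper_width: 0.0009
gripper_force: 0.0
time_s: 7.05
tcp_pos: [0.4644, 0.126, 0.3228]
eef_rot: [180.0, 0.0, -172.7]
contact_force: [0.8, -0.2, 0.4]
gripper_width: 0.0005
gripper_force: 0.0
time_s: 7.25
tcp_pos: [0.4644, 0.126, 0.3227]
eef_rot: [180.0, 0.0, -177.4]
contact_force: [0.0, 0.0, -0.0]
gripper_width: -0.0001
gripper_force: 0.0
[ 3.86576466e+01  6.41172023e+00 -2.98057917e+01 -1.31559253e-02
 -5.37545944e+01 -1.25794125e+02]
```

View pics/c3.png

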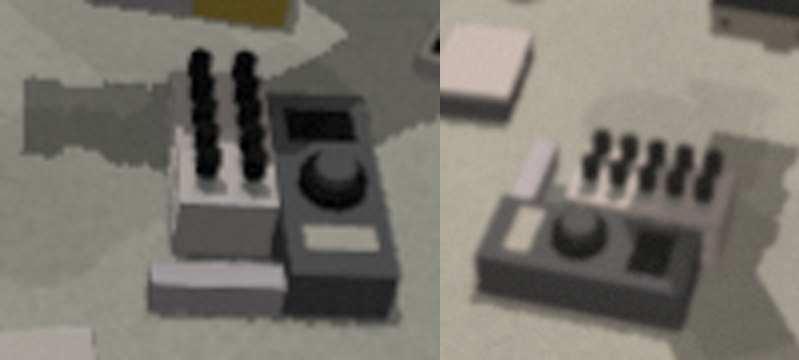

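The rack lies flat along the housing (scene crop: rack top front corners (182,205) and (275,208)), still short of the back-stop bar.

Run:
```python
from h import *
S=r.camera_params("scene");th=np.radians(2.8);c,s=np.cos(th),np.sin(th);R=np.array([[c,-s],[s,c]])
f=lambda P,O:(P[:,:2]-O)@R
H=onz(S,np.array([[285,275],[397,275],[262,97],[365,97]])/4+[350,165]-.4,.045)[:,:2]
# origin: avg of corners minus local
loc=np.array([[.02,0],[.02,.07],[-.145,0],[-.145,.07]]);O=(H-loc@R.T).mean(0);print("O",O,(f(H,O)).round(4).tolist())
print("rack top front/back",f(onz(S,np.array([[182,205],[275,208],[170,75]])/4+[350,165]-.4,.05),O).round(4).tolist())
print("front base",f(onz(S,np.array([[175,248],[275,258]])/4+[350,165]-.4,0),O).round(4).tolist())
print("bar top front edge",f(onz(S,np.array([[150,266],[283,266]])/4+[350,165]-.4,.03),O).round(4).tolist())
print("TCP",f(np.array([r.get_state()["tcp_pos"]]),O))
for x,y in((-.185,-.030),(-.1355,-.030),(-.055,.035)):print((x,y),O+R@[x,y])
```

```text
O [0.63809957 0.25316856] [[0.02, -0.0], [0.0154, 0.07], [-0.1403, -0.0007], [-0.1451, 0.0707]]
rack top front/back [[-0.0305, -0.062], [-0.0319, -0.0023], [-0.153, -0.064]]
front base [[-0.0374, -0.0605], [-0.033, 0.0056]]
bar top front edge [[0.0053, -0.0819], [-0.0003, 0.003]]
TCP [[-0.17973189 -0.11862637]]
(-0.185, -0.03) [0.45478593 0.21416717]
(-0.1355, -0.03) [0.50422683 0.21658523]
(-0.055, 0.035) [0.58145549 0.28544004]
```

```bash
python3 -m pendant '[[[0.004,0.04,0,0,0,0,-1],[0.01,0.091,0,0,0,0,-1],[0.01,0.091,0.04,0,0,0,-1],[0.01,0.091,0.08,0,0,0,-1],[0.01,0.091,0.12,0,0,0,-1]]]'
python3 -m pendant '[[[-0.006,0,0,0,0,0,-1],[-0.012,0,0,0,0,0,-1],[-0.018,0,0,0,0,0,-1],[-0.024,0,0,0,0,0,-1],[-0.028,0,0,0,0,0,-1]]]'
```

```text
time_s: 7.85
tcp_pos: [0.4499, 0.2169, 0.2018]
eef_rot: [179.9, 0.1, -177.1]
contact_force: [0.7, 0.7, -0.1]
gripper_width: 0.0005
gripper_force: 0.0
time_s: 8.35
tcp_pos: [0.479, 0.2177, 0.2042]
eef_rot: [179.9, 0.1, -177.3]
contact_force: [-2.7, 0.1, 2.3]
gripper_width: 0.0003
gripper_force: 1.1
```

In contact with the end at about the expected place. About 25 mm remains.

```bash
python3 -m pendant '[[[-0.004,0,0,0,0,0,-1],[-0.008,0,0,0,0,0,-1],[-0.012,0,0,0,0,0,-1],[-0.016,0,0,0,0,0,-1],[-0.019,0,0,0,0,0,-1]]]'
python3 -m pendant '[[[-0.0015,0,0,0,0,0,-1],[-0.003,0,0,0,0,0,-1],[-0.0045,0,0,0,0,0,-1]]]'
python3 -m pendant '[[[-0.001,0,0,0,0,0,-1],[-0.002,0,0,0,0,0,-1],[-0.002,0,0,0,0,0,-1]]]'
```

```text
time_s: 8.85
tcp_pos: [0.4973, 0.2184, 0.2026]
eef_rot: [-180.0, -0.0, -177.3]
contact_force: [-3.3, 0.2, 2.0]
gripper_width: 0.0005
gripper_force: 1.1
time_s: 9.15
tcp_pos: [0.5, 0.218, 0.2022]
eef_rot: [-179.9, -0.2, -177.3]
contact_force: [-16.0, 2.0, 10.7]
gripper_width: 0.0004
gripper_force: 8.3
time_s: 9.45
tcp_pos: [0.5006, 0.2176, 0.202]
eef_rot: [-179.8, -0.4, -177.3]
contact_force: [-19.3, 1.2, 13.2]
gripper_width: 0.0007
gripper_force: 9.9
```

```bash
python3 -m pendant '[[[0.01,0,0,0,0,0,-1],[0.03,0,0,0,0,0,-1],[0.03,0,-0.05,0,0,0,-1],[0.03,0,-0.1,0,0,0,-1],[0.03,0,-0.12,0,0,0,-1]]]'
python3 -m pendant '[[[0,-0.04,0,0,0,-8.5,-1],[0,-0.08,0,0,0,-17,-0.5],[-0.0,-0.11,0,0,0,-25.5,0],[-0.03,-0.11,0,0,0,-34,0.4],[-0.06,-0.11,0,0,0,-42.5,0.4]]]'
python3 -m pendant '[[[0,0,0,0,0,-8.5,0.4],[0,0,0,0,0,-17,0.4],[0,0,0,0,0,-25.5,0.4],[0,0,0,0,0,-34,0.4],[0,0,0,0,0,-42.5,0.4]]]'
python3 -m pendant '[[[0,0,0,0,0,-5,0.4],[0,0,0,0,0,-5,0.4]]]'
python3 - <<'E'
from h import *
s=cv2.resize(r.capture("scene")[165:255,350:460,::-1],None,fx=4,fy=4,interpolation=2)
d=cv2.resize(r.capture("side")[190:300,240:350,::-1],None,fx=3.27,fy=3.27,interpolation=2)[:360]
cv2.imwrite("pics/c4.png",np.hstack([s,d[:, :359]]))
th=np.radians(2.8);c,s=np.cos(th),np.sin(th);R=np.array([[c,-s],[s,c]]);print((r.get_state()["tcp_pos"][:2]-np.array([.6381,.2532]))@R)
E
```

```text
time_s: 9.95
tcp_pos: [0.4746, 0.2182, 0.3276]
eef_rot: [179.8, 0.4, -177.2]
contact_force: [0.8, 0.8, 1.0]
gripper_width: 0.0004
gripper_force: 0.0
time_s: 10.45
tcp_pos: [0.5393, 0.1093, 0.3236]
eef_rot: [-179.9, 0.1, -134.5]
contact_force: [0.3, 1.0, 0.0]
gripper_width: 0.0269
gripper_force: 0.0
time_s: 10.95
tcp_pos: [0.5389, 0.1103, 0.3227]
eef_rot: [-179.9, 0.0, -92.0]
contact_force: [0.6, -0.4, -0.2]
gripper_width: 0.0604
gripper_force: 0.0
time_s: 11.15
tcp_pos: [0.5388, 0.1103, 0.3227]
eef_rot: [-179.9, 0.0, -87.2]
contact_force: [0.2, 0.4, 0.0]
gripper_width: 0.0613
gripper_force: 0.0
[-0.10619392 -0.13784929]
```

View pics/c4.png

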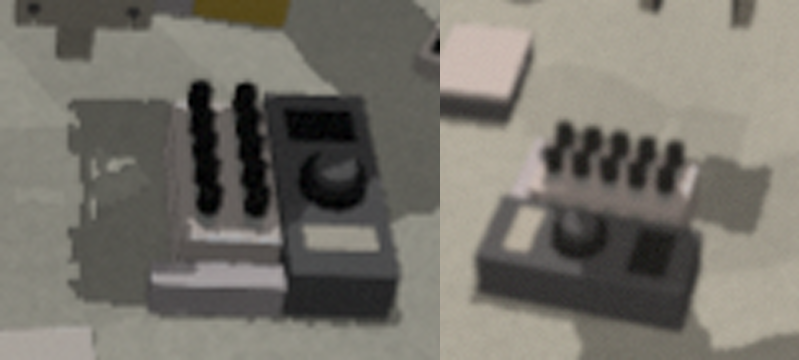

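```bash
python3 - <<'E'
from h import *
S=r.camera_params("scene");th=np.radians(2.8);c,s=np.cos(th),np.sin(th);R=np.array([[c,-s],[s,c]]);O=np.array([.6381,.2532])
print("rack top front/back-left",((onz(S,np.array([[188,237],[280,242],[172,105]])/4+[350,165]-.4,.05)[:,:2]-O)@R).round(4).tolist())
E
python3 -m pendant '[[[-0.01,-0.02,0,0,0,0,0.4],[-0.023,-0.041,0,0,0,0,0.4],[-0.023,-0.041,0.04,0,0,0,0.4],[-0.023,-0.041,0.08,0,0,0,0.4],[-0.023,-0.041,0.12,0,0,0,0.4]]]'
python3 -m pendant '[[[-0.01,0,0,0,0,0,0.4],[-0.02,0,0,0,0,0,0.4],[-0.03,0,0,0,0,0,0.4],[-0.036,0,0,0,0,0,0.4],[-0.039,0,0,0,0,0,0.4]]]'
python3 -m pendant '[[[-0.0015,0,0,0,0,0,0.4],[-0.003,0,0,0,0,0,0.4],[-0.004,0,0,0,0,0,0.4]]]'
```

```text
rack top front/back-left [[-0.0032, -0.0597], [-0.0028, -0.0018], [-0.123, -0.0641]]
time_s: 11.75
tcp_pos: [0.5787, 0.1353, 0.2016]
eef_rot: [-179.9, 0.0, -87.4]
contact_force: [0.4, -0.3, -0.9]
gripper_width: 0.0614
gripper_force: 0.0
time_s: 12.25
tcp_pos: [0.577, 0.1754, 0.2045]
eef_rot: [-179.9, 0.1, -87.2]
contact_force: [0.2, -2.1, 1.7]
gripper_width: 0.0613
gripper_force: 1.0
time_s: 12.55
tcp_pos: [0.5767, 0.1773, 0.2033]
eef_rot: [-180.0, -0.1, -87.3]
contact_force: [3.3, -8.5, 5.0]
gripper_width: 0.0615
gripper_force: 4.7
```

```bash
python3 -m pendant '[[[-0.001,-0.001,0,0,0,0,0.4],[-0.001,-0.003,0,0,0,0,0.4],[-0.001,-0.005,0,0,0,0,0.4],[-0.001,-0.006,0,0,0,0,0.4],[-0.001,-0.006,0,0,0,0,0.4]]]'
```

```text
time_s: 13.05
tcp_pos: [0.5816, 0.1781, 0.202]
eef_rot: [179.8, -0.1, -87.3]
contact_force: [-0.7, -4.0, 1.0]
gripper_width: 0.0616
gripper_force: 2.4
```

```bash
python3 -m pendant '[[[0.02,0,0,0,0,0,0.4],[0.05,0,0,0,0,0,0],[0.05,0,-0.05,0,0,0,-1],[0.05,0,-0.1,0,0,0,-1],[0.05,0,-0.12,0,0,0,-1]]]'
python3 -m pendant '[[[0,0.03,0,0,0,8.5,-1],[0,0.06,0,0,0,17,-1],[0,0.09,0,0,0,25.5,-1],[0,0.115,0,0,0,34,-1],[0,0.115,0,0,0,42.5,-1]]]'
python3 -m pendant '[[[0,0,0,0,0,8.5,-1],[0,0,0,0,0,17,-1],[0,0,0,0,0,25.5,-1],[0,0,0,0,0,34,-1],[0,0,0,0,0,42.5,-1]]]'
python3 -m pendant '[[[0,0,0,0,0,5,-1],[0,0,0,0,0,5,-1]]]'
python3 - <<'E'
from h import *
th=np.radians(2.8);c,s=np.cos(th),np.sin(th);R=np.array([[c,-s],[s,c]]);print((r.get_state()["tcp_pos"][:2]-np.array([.6381,.2532]))@R)
cv2.imwrite("pics/s5.png",r.capture("scene")[...,::-1])
cv2.imwrite("pics/d5.png",r.capture("side")[...,::-1])
E
```

```text
time_s: 13.55
tcp_pos: [0.586, 0.1287, 0.3278]
eef_rot: [-179.6, 0.1, -87.3]
contact_force: [0.3, -0.1, -0.4]
gripper_width: 0.0349
gripper_force: 0.0
time_s: 14.05
tcp_pos: [0.4673, 0.1226, 0.323]
eef_rot: [179.9, 0.0, -130.2]
contact_force: [1.0, -0.0, 1.2]
gripper_width: 0.0007
gripper_force: 0.0
time_s: 14.55
tcp_pos: [0.4699, 0.1233, 0.3227]
eef_rot: [180.0, 0.0, -172.7]
contact_force: [-0.3, 0.5, -1.2]
gripper_width: 0.0004
gripper_force: 0.0
time_s: 14.75
tcp_pos: [0.4699, 0.1234, 0.3227]
eef_rot: [180.0, 0.0, -177.4]
contact_force: [0.6, 0.1, -0.4]
gripper_width: 0.0002
gripper_force: 0.0
[-0.17430822 -0.12140261]
```

```bash
python3 -m pendant '[[[0.0,0.04,0,0,0,0,-1],[-0.007,0.094,0,0,0,0,-1],[-0.007,0.094,0.04,0,0,0,-1],[-0.007,0.094,0.08,0,0,0,-1],[-0.007,0.094,0.12,0,0,0,-1]]]'
python3 -m pendant '[[[-0.007,0,0,0,0,0,-1],[-0.014,0,0,0,0,0,-1],[-0.02,0,0,0,0,0,-1],[-0.023,0,0,0,0,0,-1],[-0.025,0,0,0,0,0,-1]]]'
python3 -m pendant '[[[-0.001,0,0,0,0,0,-1],[-0.002,0,0,0,0,0,-1],[-0.003,0,0,0,0,0,-1]]]'
```

```text
time_s: 15.35
tcp_pos: [0.4724, 0.2186, 0.2017]
eef_rot: [179.9, 0.1, -177.1]
contact_force: [0.7, 0.4, -0.3]
gripper_width: 0.0005
gripper_force: 0.0
time_s: 15.85
tcp_pos: [0.4983, 0.2196, 0.2042]
eef_rot: [179.9, 0.1, -177.3]
contact_force: [0.2, -0.1, 0.1]
gripper_width: 0.0004
gripper_force: 0.0
time_s: 16.15
tcp_pos: [0.4996, 0.2193, 0.2028]
eef_rot: [-180.0, -0.1, -177.3]
contact_force: [-8.5, 2.5, 5.4]
gripper_width: 0.0004
gripper_force: 4.5
```

```bash
python3 -m pendant '[[[0.01,0,0,0,0,0,-1],[0.023,0,0,0,0,0,-1],[0.023,0,-0.05,0,0,0,-1],[0.023,0,-0.1,0,0,0,-1],[0.023,0,-0.12,0,0,0,-1]]]'
python3 - <<'E'
from h import *
S=r.camera_params("scene");D=r.camera_params("side")
a=r.capture("scene")[...,::-1];b=r.capture("side")[...,::-1]
s=cv2.resize(a[165:255,350:460],None,fx=4,fy=4,interpolation=2);d=cv2.resize(b[190:300,240:350],None,fx=3.27,fy=3.27,interpolation=2)[:360]
cv2.imwrite("pics/c6.png",np.hstack([s,d[:,:359]]))
p=r.get_state()["tcp_pos"];print(p)
dl=np.array([.578,.286])-p[:2];y=np.radians(-177.3);print("tool x,y",dl@[np.cos(y),np.sin(y)],dl@[np.sin(y),-np.cos(y)])
E
```

```text
time_s: 16.65
tcp_pos: [0.4774, 0.219, 0.3273]
eef_rot: [179.8, 0.3, -177.2]
contact_force: [0.5, 1.2, 1.0]
gripper_width: 0.0003
gripper_force: 0.0
[0.47738977 0.21906322 0.32643366]
tool x,y -0.1036516900042637 0.06212308235232129
```

View pics/c6.png

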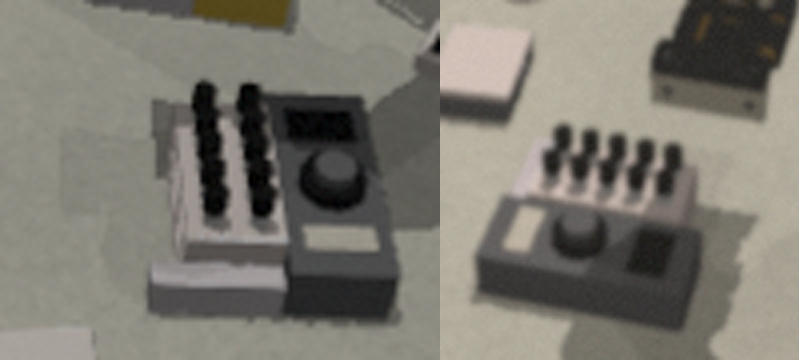

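The rack sits in the corner, flat to the housing and up against the bar. The repeat end push met stiff contact with no sliding. Going to the button, scene crop (333,175).

```bash
python3 -m pendant '[[[-0.04,0.02,0,0,0,0,-1],[-0.08,0.045,0,0,0,0,-1],[-0.104,0.062,0,0,0,0,-1],[-0.104,0.062,0.04,0,0,0,-1],[-0.104,0.062,0.071,0,0,0,-1]]]'
python3 -m pendant '[[[0,0,0.004,0,0,0,-1],[0,0,0.008,0,0,0,-1],[0,0,0.012,0,0,0,-1]]]'
```

```text
time_s: 17.25
tcp_pos: [0.5778, 0.2855, 0.2489]
eef_rot: [-180.0, -0.1, -177.3]
contact_force: [-0.0, 0.2, -1.4]
gripper_width: 0.0007
gripper_force: 0.0
time_s: 17.55
tcp_pos: [0.5784, 0.2854, 0.241]
eef_rot: [180.0, 0.1, -177.3]
contact_force: [-2.4, -1.6, 4.2]
gripper_width: 0.0007
gripper_force: 2.0
```

```bash
python3 -m pendant '[[[0,0,0.002,0,0,0,-1],[0,0,0.004,0,0,0,-1],[0,0,0.004,0,0,0,-1]]]'
python3 -m pendant '[[[0,0,0.002,0,0,0,-1],[0,0,0.004,0,0,0,-1],[0,0,0.004,0,0,0,-1]]]'
```

```text
time_s: 17.85
tcp_pos: [0.5784, 0.2853, 0.2392]
eef_rot: [179.9, 0.1, -177.3]
contact_force: [-8.4, -3.1, 18.1]
gripper_width: 0.0005
gripper_force: 8.9
time_s: 18.15
tcp_pos: [0.5783, 0.2853, 0.2387]
eef_rot: [179.9, 0.2, -177.2]
contact_force: [-18.6, -6.4, 41.5]
gripper_width: 0.0003
gripper_force: 21.2
```

The button is bottomed: the spring ramp gave about 4 N over the travel, then a hard stop at 41 N. Drawing clear.

```bash
python3 -m pendant '[[[0,0,-0.01,0,0,0,-1],[0,0,-0.03,0,0,0,-1],[0,0,-0.07,0,0,0,-1],[0,0,-0.11,0,0,0,-1],[0,0,-0.15,0,0,0,-1]]]'
python3 -m pendant '[[[0.05,0,-0.02,0,0,0,-1],[0.1,0,-0.02,0,0,0,-1],[0.1,0,-0.02,0,0,0,-1],[0.1,0,-0.02,0,0,0,-1]]]'
python3 - <<'E'
from h import *
a=r.capture("scene")[...,::-1];b=r.capture("side")[...,::-1]
s=cv2.resize(a[165:255,350:460],None,fx=4,fy=4,interpolation=2);d=cv2.resize(b[190:300,240:350],None,fx=3.27,fy=3.27,interpolation=2)[:360]
cv2.imwrite("pics/c7.png",np.hstack([s,d[:,:359]]))
o=cv2.imread("pics/c6.png").astype(int);print("mean change",np.abs(o-cv2.imread("pics/c7.png"))[:, :].mean())
E
```

```text
time_s: 18.65
tcp_pos: [0.5783, 0.2852, 0.3846]
eef_rot: [179.9, 0.1, -177.3]
contact_force: [0.9, 0.8, -0.1]
gripper_width: 0.0003
gripper_force: 0.0
time_s: 19.05
tcp_pos: [0.4775, 0.2805, 0.4038]
eef_rot: [179.8, 0.2, -177.2]
contact_force: [0.3, 0.4, 0.5]
gripper_width: 0.0005
gripper_force: 0.0
mean change 8.9500973439021
```

View pics/c7.png

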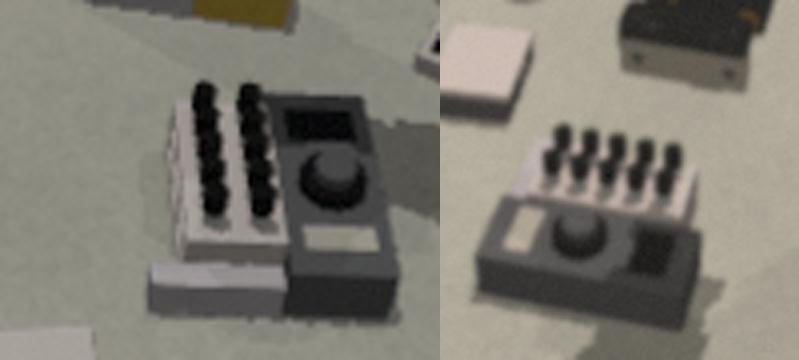

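The picture shows the rack unmoved since the press (caps at the same pixels, front cap (214,200)), tight in the corner, with the hand clear.

```bash
python3 -c "
from plant import r
print(r.close_job())"
```

```text
the job is handed in; nothing more can be done
None
```

I pushed the tube rack into the dock corner, flat to the housing and up against the back stop, then pressed the start button to its hard stop, drew the hand clear and handed the job in at about 19 s; I took no closing picture of the other things on the counter.

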